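# Tip two drained loaf tins over onto their marks

## Robot

A 7-joint arm with a two-finger parallel gripper is mounted at the origin on the work surface. World frame = base frame: x ahead of the robot, y to its left, z up, the work surface at z = 0. Lengths are in m, angles in rad, forces in N, time in s.
With the tool pointing down it reaches from about 0.425 to 0.8 m from the base axis. Payload 8.3 kg.
Tool frame: the origin (TCP) lies at the centre of the arm's flange, where the gripper is bolted on; the fingertips stand 173 mm ahead of it and the grasp point (between the pads) lies 155 mm ahead of it (nose_length is the distance from the TCP to the fingertips, in m); z points along the fingers, y is the direction in which the jaws open and shut (so a half turn about z gives the same grasp; the last joint's range is limited). The gripper opens to 85 mm and grips with 20 to 120 N. Pads are 22 mm wide; open, the fingers measure 114 mm over their backs; the gripper's body (76 mm by 85 mm) begins 54 mm behind the grasp point. The pads swing forward as they close: fully open they stand 13 mm farther back than shut.
Start: joints at [-1.383, 0.383, 0.016, 1.37, -0.006, 1.388, -0.046], TCP at [0.155, 0.605, 0.405] pointing down, gripper open.
Joint ranges: [-2.95, 2.95], [-0.25, 2.06], [-1.52, 1.56], [0.18, 2.33], [-1.44, 4.58], [0.02, 2.06], [-3.01, 3.01]. Speed limits (rad/s): [2.39, 2.39, 3.01, 3.01, 3.14, 3.14, 3.14].

## Interface

Orientations are given as a 3x3 rotation matrix whose columns are the frame's x, y, z axes.
In Python, from cell import sense, snapshot, calibration, close_job, look_for, nose_length gives the robot as it stands.
- The arm moves only by the tool apply_moves, never from a script. Its argument "steps" is a list of rows, each a list of 3 entries, a list of its own where there are three numbers: the closure, from 0 (fully open) to 1 (shut), then the shift along the tool's x, y, z as a fraction of full scale, then the turn, a rotation vector about the tool's x, y, z as a fraction of full scale. In form: [[fingers, [dx, dy, dz], [rx, ry, rz]], ...]. A call has 1 to 5 rows; each row is the pose to reach, as a shift and turn from the pose commanded when the call began, along the tool's axes at that moment; what a row does not reach only later rows make up. Full scale, the value 1, is 0.12 m for a shift and 0.5 rad for a turn. A row lasts 1/8 s, in which the tool goes at most 62.5 mm and 10.7 degrees, less where a joint would pass 70% of its speed; a pose out of reach is approached as far as the arm can. A call with a number of a shift or a turn outside -1 to 1 is refused whole. A call with a gripper value outside its range is refused whole. The fingers move at their own pace and stop on an object; "newtons" is the grip in N (left out, the last holds). Time passes only in rows, so rows that repeat a pose let the fingers close. It gives the time, the measured TCP pose, the force and the opening at its end, in the units of the state.
- sense(): the state, without advancing time (a new reading comes with each control period).
- snapshot(name): name is "scene" or "side" or "wrist"; returns (picture, depth): 420x560x3 uint8, red, green, blue; 420x560 float32, m along the optical axis (not along the pixel's ray), 0 where there is no reading.
- calibration(name): a dict with "vertical_fov" (degrees; the focal length in pixels is half the picture's height over the tangent of half this angle, whatever the lens; pixels are square), "cx", "cy" (the principal point, pixels), "T" (4x4, takes a point from camera to world coordinates); the wrist camera has in their place "tool_from_camera" (4x4, takes a point from camera to tool coordinates, whose origin is the TCP and whose axes are the flange's). Camera axes: x right, y up, looking along -z (the intrinsics and any distortion apply to the point x, -y, -z); pixel columns grow to the right and rows downward; lengths in m; the calibration is good to about 2 mm. A picture is of the moment at which its call begins: read the wrist's pose just before it. calibration takes no time and is no camera call.
- close_job(): hands the job in, once; it reports no verdict.
Trained networks look in the newest picture that a camera, given by its name, has taken for a name from the list of things; names that differ only in an ending like _2 or _b are one class to them, and where a whole thing is asked for, a point or a joint stands for the part that bears it (a point fixed in the world has none). Each returns a list of dicts, best first, with "score" (0 to 1); they miss things now and then, are a little off and sometimes report something else, mostly with a low value. They report only what shows in the picture. A call takes as long as a camera call. They do not tell look-alikes from the thing itself.
- look_for(camera, query): "rect" ([centre column, centre row, width, height] in pixels, round what is visible of it).
The state is a dict: "time_s": time; "joint_positions": joint angles; "qd": joint speeds; "joint_efforts": joint torques, N m; "tcp_pos": TCP position; "orientation": TCP orientation; "wrist_force": force on the tool from outside, world axes, zero at the start; "torque": the same for the moment, N m; "opening": opening from 0.0 (shut) to 1.0 (fully open).
Only numpy, scipy, OpenCV 4.12 (cv2) and the standard library are available. Lean on these libraries where they do the work, as an engineer would, in place of code of your own. Each camera call takes 0.05 s, during which the arm holds its last target. There are 200 camera calls.

## Task

The two washed loaf tins have drained standing on end at either end of the baking mat; get them ready for filling. With the fingertips, push each one over by the top of its open side so that it comes straight down on its base, open side up, inside the printed rectangle at whose end it stands. Only push: do not squeeze, lift or carry a tin, and leave everything else on the counter where it is.

Things in the scene. Friction and masses are not known exactly. Their poses are not given: they have to be found in the camera images.
- mat: dark teal silicone baking mat, 290 (x) x 380 (y) x 3 thick, lying fixed on the counter. Origin: centre of its underside; x and y along its sides, z up. Two white printed rectangles, side by side, each 220 (along mat y) x 115 (along mat x) inside its 4 mm lines
- outline_a (a point): centre of the printed rectangle of tin_a, on the mat's top face 66 mm towards mat -x; axes as the mat's (long side along y)
- outline_b (a point): centre of the printed rectangle of tin_b, on the mat's top face 66 mm towards mat +x; axes as the mat's (long side along y)
- tin_a: open aluminium loaf tin (beyond the mat -y end of outline_a), 180 x 80 x 60 deep, walls 2.5, about 0.2 kg, standing on an 80 x 60 end wall. Origin: centre of that end's underside. +z along its 180 length (up at the start), y across its 80 width, +x from open mouth to base plate (level at the start: the way to fall, about mat +y, over outline_a; straight down when properly laid).
- tin_a_base (a point): centre of the outer face of the base plate (180 x 80, upright at the start) of tin_a: 30 mm along x and 90 mm along z from its origin; rests on the mat at the end. The centre of mass is about 20 mm from the base plate: leaned some 13 degrees that way, the tin falls by itself
- tin_a_heel (a point): middle of the lower edge of the base plate of tin_a, on which it turns as it goes over: 30 mm along x from its origin; stays down on the mat
- tin_a_toprim (a point): middle of the uppermost 80 mm edge on the mouth side of tin_a, 180 above the mat while standing: the high place to push at, level, along the tin's +x
- tin_b: open aluminium loaf tin (beyond the mat +y end of outline_b), 180 x 80 x 60 deep, walls 2.5, about 0.2 kg, standing on an 80 x 60 end wall. Origin: centre of that end's underside. +z along its 180 length (up at the start), y across its 80 width, +x from open mouth to base plate (level at the start: the way to fall, about mat -y, over outline_b; straight down when properly laid).
- tin_b_base (a point): centre of the outer face of the base plate (180 x 80, upright at the start) of tin_b: 30 mm along x and 90 mm along z from its origin; rests on the mat at the end. The centre of mass is about 20 mm from the base plate: leaned some 13 degrees that way, the tin falls by itself
- tin_b_heel (a point): middle of the lower edge of the base plate of tin_b, on which it turns as it goes over: 30 mm along x from its origin; stays down on the mat
- tin_b_toprim (a point): middle of the uppermost 80 mm edge on the mouth side of tin_b, 180 above the mat while standing: the high place to push at, level, along the tin's +x
- bowl: glass mixing bowl, 190 across, 105 high, loose; origin: centre of its underside; leave alone
- sifter: stainless steel flour sifter, 104 across, 118 high, with loop handle (reaches 108 mm from the axis to its +x) and crank with a red grip (reaches 104 mm to its -y), loose; origin: centre of its underside; leave alone
- scraper: yellow silicone scraper lying on the counter along the mat's +x edge, 250 long along its x, 52 wide, 20 high, loose; origin: underside, near its middle; leave alone
- cake_tin_1: round aluminium cake tin, 180 across, 60 high, loose, to one side of the mat; origin: centre of its underside; leave alone
- cake_tin_2: round aluminium cake tin, 160 across, 50 high, loose, to one side of the mat; origin: centre of its underside; leave alone
- vanilla_jar: small amber glass jar, 44 across, 70 high, standing on the mat beyond the mat +y end of outline_a, loose; origin: centre of its underside; leave alone
- cutter: round steel biscuit cutter ring, 52 across, 45 high, standing on the mat beyond the mat -y end of outline_b, loose; origin: centre of its underside; leave alone
Mind the look-alikes: they are no part of the job. What is shaped like the tin_a but red is not meant.

How it is judged:
At the end, for the whole second after the job is handed in: Both loaf tins lie at rest flat on their bases, mouth up (0.1 rad), base centre within 20 mm across and 22 mm along of the centre of its own rectangle, turned at most 0.20 rad from its long side; every other loose thing is within 15 mm of where it was (angle between each of tin_a, tin_b's own x axis and vertical above 3.04 rad and height (world z) of each of tin_a_base, tin_b_base below 0.01 m and x of tin_a_base in the frame of outline_a between -0.02 and 0.02 m and y of tin_a_base in the frame of outline_a between -0.022 and 0.022 m and angle between the z axis of tin_a and the y axis of outline_a, either way round below 0.2 rad and linear speed of each of tin_a, tin_b below 0.02 m/s and angular speed of each of tin_a, tin_b below 0.1 rad/s and x of tin_b_base in the frame of outline_b between -0.02 and 0.02 m and y of tin_b_base in the frame of outline_b between -0.022 and 0.022 m and angle between the z axis of tin_b and the y axis of outline_b, either way round below 0.2 rad and distance of each of bowl, sifter, scraper, cake_tin_1, cake_tin_2, vanilla_jar, cutter from where it was at the start of the episode below 0.015 m); the robot touches nothing.
It fails at once if a tin is lifted or carried: the lower edge of its base, on which it turns, comes more than 17 mm off the mat (height (world z) of any of tin_a_heel, tin_b_heel above 0.02 m).
It fails at once if a tin comes down outside its rectangle (down, with its base centre more than 45 mm from the rectangle's centre) ((angle between tin_a's own z axis and vertical above 1.3 rad and horizontal distance between tin_a_base and outline_a above 0.045 m) or (angle between tin_b's own z axis and vertical above 1.3 rad and horizontal distance between tin_b_base and outline_b above 0.045 m)).
It fails at once if a thin-walled tin is squeezed or pressed by the fingers with more than 18 N (contact force between the fingers and tin_a above 18 N or contact force between the fingers and tin_b above 18 N).
It fails at once if a tin is pushed with the arm or the gripper's body instead of the fingers (over 0.5 N) (contact force between the arm and tin_a above 0.5 N or contact force between the arm and tin_b above 0.5 N).
It fails at once if another thing is shoved more than 20 mm or tipped over (distance of any of bowl, sifter, scraper, cake_tin_1, cake_tin_2, vanilla_jar, cutter from where it was at the start of the episode above 0.02 m or angle between any of bowl, sifter, scraper, cake_tin_1, cake_tin_2, vanilla_jar, cutter's own z axis and vertical above 0.4 rad).
It also fails if it takes over 38 s, if anything falls off the work surface, if the arm or the gripper's body presses on something with over 40 N, if the wrist force passes 120 N, or if a joint passes its speed limit or range.

## Working session

There is one attempt and no reset: what is moved stays moved. The work goes in short steps, Python scripts to look and compute and a tool call to move; the robot and the scene stay as the last step left them, time stands still between calls to the robot, and variables do not carry over. Pictures are saved under pics/ and viewed, about 8 in all and at most 12, crops included, and the job is handed in when it is done.

Besides the shell and the picture viewer there is one more tool, called after "Request:" in YAML: its name, and indented under it one key for each argument. apply_moves: Moves the arm, as the interface text tells. Its arguments: {"type":"object","properties":{"steps":{"type":"array"},"newtons":{"type":"number"}},"required":["steps"]}

```bash
mkdir -p pics; ls
cat > h.py <<'E'
import numpy as np,cv2
from cell import *
def K(c):
    k=calibration(c); f=210/np.tan(np.radians(k["vertical_fov"])/2); return k,f
def cloud(c,d,s=None):
    k,f=K(c); v,u=np.mgrid[0:420,0:560]
    p=np.stack([(u-k["cx"])/f*d,-(v-k["cy"])/f*d,-d],-1)
    T=k.get("T")
    if T is None:
        W=np.eye(4);W[:3,:3]=np.array(s["orientation"]);W[:3,3]=s["tcp_pos"];T=W@np.array(k["tool_from_camera"])
    T=np.array(T)
    return p@T[:3,:3].T+T[:3,3]
def snap(c,n):
    s=sense();p,d=snapshot(c);cv2.imwrite(f"pics/{n}.png",p[:,:,::-1]);P=cloud(c,d,s);P[d==0]=np.nan
    np.save(f"pics/{n}.npy",P);return p,P
E
python3 - <<'E'
from h import *
print(sense());print({c:{k:v for k,v in calibration(c).items()} for c in("scene","wrist")})
a,_=snap("scene","s0");b,_=snap("side","d0")
cv2.imwrite("pics/both.png",cv2.resize(np.vstack([a,b])[:,:,::-1],(400*560//420,600)) if 0 else np.vstack([a,b])[:,:,::-1])
for q in("tin_a","mat","bowl","sifter","vanilla_jar","cutter","scraper","cake_tin_1"):
  for c in("scene","side"):print(q,c,[(np.round(r["rect"]).tolist(),round(r["score"],2)) for r in look_for(c,q)])
E
```

```text
pics
{'time_s': 0.0, 'joint_positions': array([-1.38289331,  0.3842588 ,  0.01636275,  1.37117786, -0.00628879,
        1.38821334, -0.04646966]), 'qd': array([ 1.46816579e-04, -1.44363042e-03,  2.42928735e-04,  4.14357393e-05,
        7.13982449e-04,  2.36432199e-03,  1.12515044e-03]), 'joint_efforts': array([-5.02561779e-04, -6.27591920e+01,  8.43550935e-01, -3.71828020e+01,
        1.64329866e-02,  1.42529924e-02, -1.88095129e-06]), 'tcp_pos': array([0.15502745, 0.60529222, 0.40365485]), 'orientation': array([[-9.68739850e-01,  2.48078408e-01, -4.54346456e-04],
       [ 2.48078820e-01,  9.68737877e-01, -1.95580535e-03],
       [-4.50504562e-05, -2.00738031e-03, -9.99997984e-01]]), 'wrist_force': array([-0.29243755,  0.7310242 ,  0.28803384]), 'torque': array([0.01801464, 0.00225114, 0.03377055]), 'opening': 0.9974295217037611}
{'scene': {'vertical_fov': 42.480484561146255, 'cx': 275.77737014643395, 'cy': 214.15619990828327, 'T': array([[ 0.55957916, -0.47667013,  0.6779799 ,  1.63434961],
       [ 0.82871087,  0.3114889 , -0.46498705, -0.77291795],
       [ 0.01046223,  0.82204638
[... 1196 characters left out ...]
 41.0, 64.0], 0.42)]
sifter side [([288.0, 137.0, 46.0, 43.0], 0.58)]
vanilla_jar scene [([285.0, 220.0, 13.0, 26.0], 0.83)]
vanilla_jar side [([259.0, 226.0, 14.0, 26.0], 0.87)]
cutter scene [([245.0, 291.0, 17.0, 30.0], 0.86)]
cutter side [([355.0, 300.0, 21.0, 28.0], 0.9), ([380.0, 390.0, 105.0, 54.0], 0.39)]
scraper scene [([313.0, 284.0, 68.0, 44.0], 0.95), ([136.0, 257.0, 59.0, 50.0], 0.69), ([308.0, 228.0, 36.0, 66.0], 0.18)]
scraper side [([358.0, 244.0, 53.0, 65.0], 0.58)]
cake_tin_1 scene [([135.0, 259.0, 62.0, 44.0], 0.92), ([353.0, 184.0, 43.0, 33.0], 0.9)]
cake_tin_1 side [([256.0, 388.0, 95.0, 64.0], 0.77), ([221.0, 163.0, 49.0, 39.0], 0.72), ([306.0, 209.0, 38.0, 67.0], 0.44)]
```

View pics/s0.png

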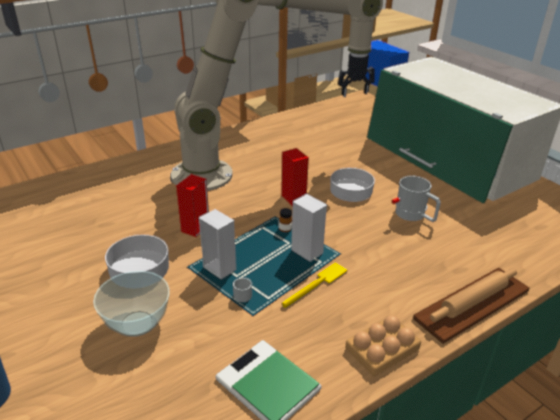

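View pics/d0.png

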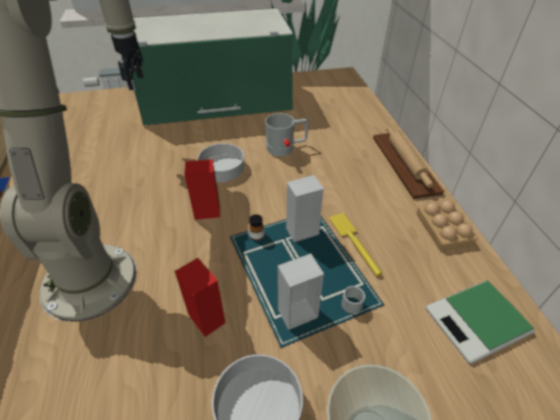

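The scene shows the silver tin_a at about (218,243) and tin_b at (308,228). The red look-alikes are at (193,208) and (294,176), the jar at (286,220) and the cutter at (243,291). Next I fit the poses from depth.

Run:
```python
from h import *
allm=[];tops=[]
for n in("s0","d0"):
    p=cv2.imread(f"pics/{n}.png");P=np.load(f"pics/{n}.npy");h=cv2.cvtColor(p,cv2.COLOR_BGR2HSV)
    teal=(h[...,0]>82)&(h[...,0]<108)&(h[...,1]>100)&(h[...,2]<140)&(abs(P[...,2]-.003)<.012)&(P[...,0]>.2)&(P[...,0]<.9)&(abs(P[...,1])<.5)
    m=P[teal][:,:2];allm.append(m)
    print(n,"mat",len(m),cv2.minAreaRect((m*1000).astype(np.float32)),"z",np.median(P[teal][:,2]))
    hi=(P[...,2]>.172)&(P[...,2]<.195)&(P[...,0]>.3)&(P[...,0]<.9)&(abs(P[...,1])<.5)
    k,l,st,ce=cv2.connectedComponentsWithStats(hi.astype(np.uint8))
    for i in range(1,k):
        if st[i,4]>40:
            q=P[l==i];print(" top",ce[i].round(),st[i,4],"sat",h[l==i][:,1].mean().round(),[np.round(x,1) for x in cv2.minAreaRect((q[:,:2]*1000).astype(np.float32))],q[:,2].mean())
m=np.vstack(allm);print("all",cv2.minAreaRect((m*1000).astype(np.float32)))
P=np.load("pics/s0.npy")
for nme,(u,v) in dict(jar=(285,212),cutter=(245,284),sifter=(414,190),bowl=(130,285),c1=(135,245),c2=(353,178),redA=(195,185),redB=(294,155),scr=(330,274)).items(): print(nme,P[v,u].round(3))
```

```text
s0 mat 3456 ((566.5631713867188, -79.21138000488281), (273.2557373046875, 363.4639587402344), 11.569073677062988) z 0.0014627111213779687
 top [296. 156.] 207 sat 234.0 [array([336.8, 195.8]), array([73. , 67.7]), np.float64(0.9)] 0.17784327639121952
 top [192. 185.] 154 sat 232.0 [array([ 321.4, -177.6]), array([42.2, 96. ]), np.float64(0.1)] 0.1778129743160562
 top [309. 205.] 398 sat 3.0 [array([600. ,  56.3]), array([86.9, 68.3]), np.float64(9.1)] 0.18043755620862975
 top [216. 220.] 420 sat 4.0 [array([ 520.1, -213.5]), array([87.4, 66.8]), np.float64(12.4)] 0.18098087767955937
d0 mat 4562 ((562.6309204101562, -81.6806640625), (272.10125732421875, 363.6482849121094), 11.426487922668457) z 0.0035553938298282795
 top [201. 167.] 393 sat 196.0 [array([333.7, 196.8]), array([66. , 70.5]), np.float64(86.2)] 0.1796849466804845
 top [305. 187.] 564 sat 7.0 [array([600.8,  55.2]), array([81.3, 64.2]), np.float64(9.6)] 0.18247823883251144
 top [300. 270.] 904 sat 5.0 [array([ 522.3, -212.3]), array([81.3, 62.1]), np.float64(12.9)] 0.1830799497133342
 top [204. 276.] 472 sat 199.0 [array([ 304.7, -176.7]), array([49.7, 82.3]), np.float64(27.5)] 0.17970695964123284
all ((565.4344482421875, -80.26887512207031), (274.1607360839844, 368.3001708984375), 10.796746253967285)
jar [0.471 0.061 0.074]
cutter [ 0.647 -0.198  0.026]
sifter [0.593 0.521 0.064]
bowl [ 0.522 -0.482  0.069]
c1 [ 0.304 -0.387  0.022]
c2 [0.348 0.461 0.009]
redA [ 0.322 -0.176  0.179]
redB [0.331 0.193 0.179]
scr [0.73  0.043 0.009]
```

```bash
cat >> h.py <<'E'
from scipy.spatial.transform import Rotation as R
def plan(wps,p=None,O=None):
    """wps: list of (x,y,z,yaw_deg of tool x, tool down); prints shift/turn fractions per call"""
    s=sense();p=np.array(s["tcp_pos"]) if p is None else p;O=np.array(s["orientation"]) if O is None else O
    for x,y,z,a in wps:
        c,n=np.cos(np.radians(a)),np.sin(np.radians(a));G=np.array([[c,n,0],[n,-c,0],[0,0,-1.]])
        print((O.T@(np.array([x,y,z])-p)/.12).round(3).tolist(),(R.from_matrix(O.T@G).as_rotvec()/.5).round(3).tolist())
        p=np.array([x,y,z]);O=G
E
python3 - <<'E'
from h import *
print(nose_length() if callable(nose_length) else nose_length)
A=np.array([.155,.605,.405]);B=np.array([.588,.126,.405])
ys=[143,121,99.5,99.5,99.5]
plan([(*(A+(B-A)*(i+1)/5),ys[i]) for i in range(5)]+[(.588,.126,.335,99.5)])
E
```

```text
0.1734
[-0.898, -0.598, -0.002] [-0.0, -0.0, 0.79]
[-1.057, -0.203, 0.0] [0.0, 0.0, 0.768]
[-1.056, 0.207, 0.0] [0.0, 0.0, 0.75]
[-0.906, 0.58, 0.0] [0.0, 0.0, 0.0]
[-0.906, 0.58, 0.0] [0.0, 0.0, 0.0]
[0.0, 0.0, 0.583] [0.0, 0.0, 0.0]
```

Request:
apply_moves:
  steps:
    - [1,[-0.9,-0.6,0],[0,0,0.79]]
    - [1,[-0.9,-0.6,0],[0,0,0.79]]
    - [1,[-0.9,-0.6,0],[0,0,0.79]]
    - [1,[-0.9,-0.6,0],[0,0,0.79]]

```text
time_s: 1.4
tcp_pos: [0.2419, 0.5088, 0.4051]
orientation: [[-0.799, 0.602, -0.0], [0.602, 0.799, 0.001], [0.001, 0.001, -1.0]]
wrist_force: [-1.4, 0.8, -0.2]
opening: 0.143
```

Request:
apply_moves:
  steps:
    - [1,[-1,-0.2,0],[0,0,0.77]]
    - [1,[-1,-0.2,0],[0,0,0.77]]
    - [1,[-1,-0.2,0],[0,0,0.77]]
    - [1,[-1,-0.2,0],[0,0,0.77]]

```text
time_s: 1.9
tcp_pos: [0.3219, 0.419, 0.4046]
orientation: [[-0.518, 0.856, -0.001], [0.856, 0.518, 0.001], [0.001, -0.0, -1.0]]
wrist_force: [-0.2, 0.0, 0.8]
opening: -0.0
```

Request:
apply_moves:
  steps:
    - [1,[-1,0.2,0],[0,0,0.75]]
    - [1,[-1,0.2,0],[0,0,0.75]]
    - [1,[-1,0.2,0],[0,0,0.75]]
    - [1,[-1,0.2,0],[0,0,0.75]]

```text
time_s: 2.4
tcp_pos: [0.4042, 0.3291, 0.4044]
orientation: [[-0.17, 0.986, -0.001], [0.986, 0.17, 0.0], [0.0, -0.001, -1.0]]
wrist_force: [-0.0, 0.3, 0.1]
opening: 0.003
```

Run:
```python
from h import *
s=sense();print(s["time_s"],s["tcp_pos"],s["orientation"].round(3).tolist(),s["opening"],s["joint_positions"].round(2))
plan([(.505,.216,.405,99.5),(.588,.126,.405,99.5)])
```

```text
2.4 [0.40420004 0.32913282 0.40444254] [[-0.17, 0.986, -0.001], [0.986, 0.17, 0.0], [0.0, -0.001, -1.0]] 0.0032238289068546116 [-1.06  0.16  0.35  1.67 -0.06  1.33 -0.52]
[-1.072, 0.668, -0.006] [-0.002, -0.001, 0.009]
[-0.854, 0.558, 0.0] [0.0, 0.0, 0.0]
```

Request:
apply_moves:
  steps:
    - [1,[-0.95,0.66,0],[0,0,0]]
    - [1,[-0.95,0.66,0],[0,0,0]]
    - [1,[-0.95,0.66,0],[0,0,0]]
    - [1,[-0.95,0.66,0],[0,0,0]]

```text
time_s: 2.9
tcp_pos: [0.502, 0.2291, 0.4043]
orientation: [[-0.167, 0.986, -0.001], [0.986, 0.167, -0.0], [0.0, -0.001, -1.0]]
wrist_force: [-0.6, 0.8, -0.4]
opening: 0.004
```

Run:
```python
from h import *
s=sense();print(s["tcp_pos"],s["joint_positions"].round(2))
p,P=snap("wrist","w1")
hi=(P[...,2]>.165)&(P[...,2]<.2)&(P[...,0]>.45)&(P[...,1]>-.1)&(P[...,1]<.12)
q=P[hi];print(len(q),cv2.minAreaRect((q[:,:2]*1000).astype(np.float32)),q[:,2].mean())
plan([(.588,.126,.405,99.5)])
```

```text
[0.50195565 0.22909009 0.40425983] [-0.87  0.23  0.46  1.59 -0.11  1.34 -0.23]
0 ((0.0, 0.0), (0.0, 0.0), 0.0) nan
[-0.977, 0.566, -0.008] [-0.002, -0.001, 0.007]<stdin>:5: RuntimeWarning: Mean of empty slice.
  ret = ret.dtype.type(ret / rcount)
```

View pics/w1.png

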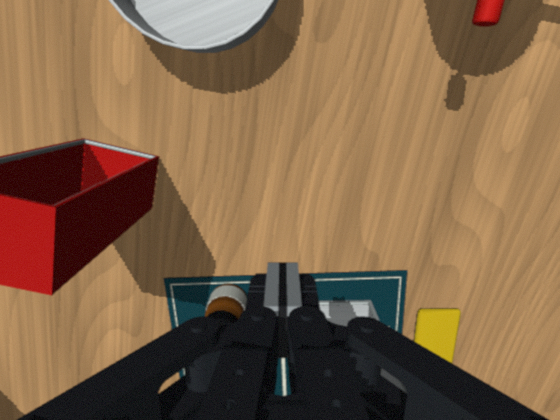

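The wrist view shows the mat's +y edge at row 272 and the jar at (226,300). The mouth rim of tin_b is half hidden behind the fingers at (350,310), and it faces me as expected. Going on to the pushing position.

Request:
apply_moves:
  steps:
    - [1,[-0.97,0.566,0],[0,0,0]]
    - [1,[-0.97,0.566,0],[0,0,0]]
    - [1,[-0.97,0.566,0],[0,0,0]]
    - [1,[-0.97,0.566,0.575],[0,0,0]]
    - [1,[-0.97,0.566,0.575],[0,0,0]]

```text
time_s: 3.58
tcp_pos: [0.586, 0.1272, 0.3313]
orientation: [[-0.169, 0.986, -0.009], [0.986, 0.169, -0.001], [0.001, -0.009, -1.0]]
wrist_force: [-0.1, 0.8, -0.0]
opening: -0.001
```

Run:
```python
from h import *
s=sense();print(s["tcp_pos"])
snap("scene","s1")
plan([(.594,.096,.335,99.5)]); plan([(.6025,.045,.335,99.5)]);
```

```text
[0.58598432 0.12721237 0.33129012]
[-0.264, 0.016, -0.016] [-0.012, -0.001, 0.008]
[-0.695, 0.014, -0.016] [-0.012, -0.001, 0.008]
```

Request:
apply_moves:
  steps:
    - [1,[-0.1,0.01,0],[0,0,0]]
    - [1,[-0.17,0.016,0],[0,0,0]]
    - [1,[-0.22,0.016,0],[0,0,0]]
    - [1,[-0.26,0.016,0],[0,0,0]]
    - [1,[-0.3,0.016,0],[0,0,0]]

```text
time_s: 4.25
tcp_pos: [0.5964, 0.0884, 0.3359]
orientation: [[-0.164, 0.986, 0.0], [0.986, 0.164, 0.0], [0.0, 0.0, -1.0]]
wrist_force: [0.6, -0.2, 0.4]
opening: -0.003
```

Request:
apply_moves:
  steps:
    - [1,[-0.04,0,0],[0,0,0]]
    - [1,[-0.08,0,0],[0,0,0]]
    - [1,[-0.12,0,0],[0,0,0]]

```text
time_s: 4.62
tcp_pos: [0.5987, 0.0741, 0.3356]
orientation: [[-0.164, 0.986, -0.0], [0.986, 0.164, -0.0], [-0.0, -0.0, -1.0]]
wrist_force: [-0.7, -0.4, 0.3]
opening: 0.005
```

Run:
```python
from h import *
s=sense();print(s["tcp_pos"])
p,P=snap("side","d2");p2,P2=snap("scene","s2")
cv2.imwrite("pics/c2.png",cv2.resize(np.hstack([p[150:340,210:410],p2[150:340,180:380]])[:,:,::-1],(800,380),interpolation=cv2.INTER_CUBIC))
```

```text
[0.59869405 0.07413362 0.33560014]
```

View pics/c2.png

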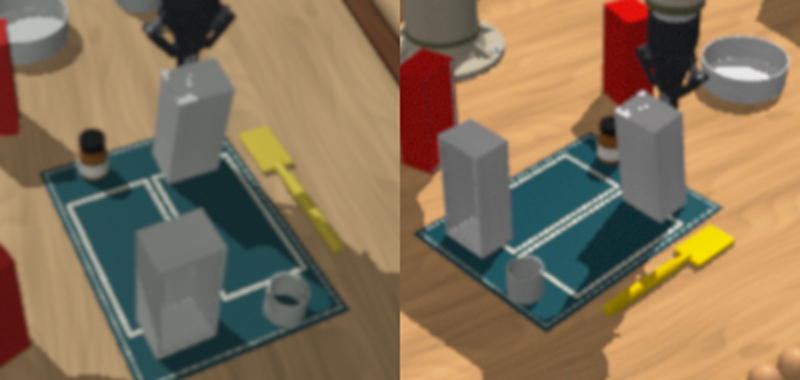

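The crop shows tin_b leaning towards its rectangle with the fingers at the middle of its rim; tin_a has its mouth towards the camera. The push goes on.

Request:
apply_moves:
  steps:
    - [1,[-0.05,0,0],[0,0,0]]
    - [1,[-0.1,0,0],[0,0,0]]
    - [1,[-0.15,0,0],[0,0,0]]
    - [1,[-0.2,0,0],[0,0,0]]
    - [1,[-0.23,0,0],[0,0,0]]

```text
time_s: 5.35
tcp_pos: [0.6033, 0.0466, 0.3357]
orientation: [[-0.164, 0.987, -0.0], [0.987, 0.164, -0.0], [-0.0, -0.0, -1.0]]
wrist_force: [1.2, -0.4, -0.4]
opening: -0.004
```

Request:
apply_moves:
  steps:
    - [1,[0,0,-0.2],[0,0,0]]
    - [1,[0,0,-0.4],[0,0,0]]
    - [1,[0,0,-0.6],[0,0,0]]
    - [1,[0,0,-0.6],[0,0,0]]

```text
time_s: 5.85
tcp_pos: [0.6036, 0.0469, 0.4097]
orientation: [[-0.164, 0.986, 0.004], [0.986, 0.164, 0.001], [0.0, 0.004, -1.0]]
wrist_force: [-0.5, -0.6, -0.2]
opening: -0.002
```

```bash
cat >> h.py <<'E'
C=np.array([.5647,-.0803]);th=np.radians(11.3)
M=np.array([[np.cos(th),np.sin(th)],[-np.sin(th),np.cos(th)]])
def tins():
    for n,c in(("d","side"),("s","scene")):
        p,P=snap(c,n+"x%d"%int(sense()["time_s"]*100));h=cv2.cvtColor(p,cv2.COLOR_RGB2HSV)
        L=(P[...,:2]-C)@M.T
        for sx in(-1,1):
            m=(h[...,1]<60)&(P[...,2]>.045)&(P[...,2]<.075)&(abs(L[...,0]-.066*sx)<.06)&(abs(L[...,1])<.14)
            if m.sum()>30:print(c,sx,m.sum(),[np.round(x,1) for x in cv2.minAreaRect(((L[m]-[.066*sx,0])*1000).astype(np.float32))])
        yield p
E
python3 - <<'E'
from h import *
s=sense();print(s["tcp_pos"])
a,b=list(tins())
cv2.imwrite("pics/c3.png",cv2.resize(np.hstack([a[150:340,210:410],b[150:340,180:380]])[:,:,::-1],(800,380),interpolation=cv2.INTER_CUBIC))
E
```

```text
[0.60364135 0.04693851 0.40972438]
side -1 244 [array([  -2.5, -115.5]), array([79.6, 49.4]), np.float64(1.1)]
side 1 606 [array([ -6.4, -24.4]), array([228.9,  82. ]), np.float64(89.0)]
scene -1 210 [array([  -4.1, -115. ]), array([88.8, 50.8]), np.float64(0.5)]
scene 1 649 [array([ -7.4, -23.4]), array([229.8,  88. ]), np.float64(88.5)]
```

View pics/c3.png

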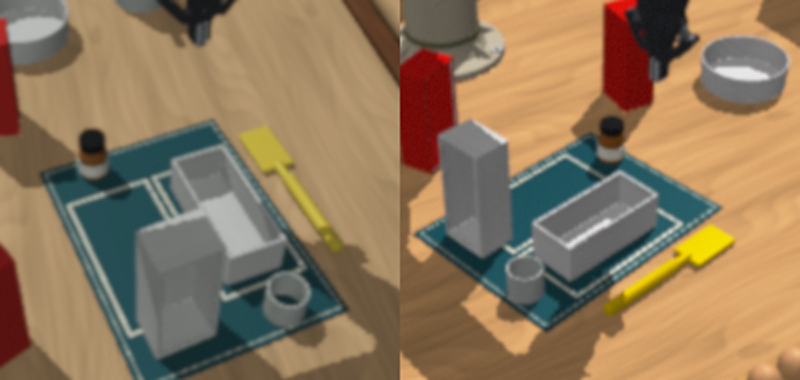

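Tin_b lies mouth up inside its rectangle, at about (595,225) in the scene half; jar and cutter look undisturbed. Next is tin_a.

Run:
```python
from h import *
plan([(.620,-.065,.41,102.3),(.61,-.175,.41,102.3),(.575,-.275,.41,102.3),(.537,-.285,.335,102.3)])
```

```text
[-0.946, -0.015, -0.024] [-0.001, -0.0, -0.099]
[-0.878, -0.277, 0.0] [0.0, 0.0, 0.0]
[-0.752, -0.462, 0.0] [0.0, 0.0, 0.0]
[-0.014, -0.327, 0.625] [0.0, 0.0, 0.0]
```

Request:
apply_moves:
  steps:
    - [1,[-0.946,-0.015,0],[0,0,-0.099]]
    - [1,[-0.946,-0.015,0],[0,0,-0.099]]
    - [1,[-0.946,-0.015,0],[0,0,-0.099]]

```text
time_s: 6.32
tcp_pos: [0.6193, -0.0711, 0.4065]
orientation: [[-0.204, 0.979, -0.002], [0.979, 0.204, -0.003], [-0.003, -0.003, -1.0]]
wrist_force: [-0.5, -0.5, -0.1]
opening: -0.0
```

Request:
apply_moves:
  steps:
    - [1,[-0.878,-0.277,0],[0,0,0]]
    - [1,[-0.878,-0.277,0],[0,0,0]]
    - [1,[-0.878,-0.277,0],[0,0,0]]

```text
time_s: 6.7
tcp_pos: [0.6083, -0.1798, 0.4067]
orientation: [[-0.205, 0.979, -0.002], [0.979, 0.205, -0.002], [-0.002, -0.003, -1.0]]
wrist_force: [-0.0, 1.0, 0.1]
opening: -0.004
```

Request:
apply_moves:
  steps:
    - [1,[-0.752,-0.462,0],[0,0,0]]
    - [1,[-0.752,-0.462,0],[0,0,0]]
    - [1,[-0.752,-0.462,0],[0,0,0]]
    - [1,[-0.752,-0.462,0],[0,0,0]]

```text
time_s: 7.2
tcp_pos: [0.5758, -0.2733, 0.4067]
orientation: [[-0.215, 0.977, -0.001], [0.977, 0.215, 0.002], [0.002, -0.0, -1.0]]
wrist_force: [0.9, 1.7, -0.3]
opening: -0.002
```

Run:
```python
from h import *
s=sense();print(s["tcp_pos"],s["joint_positions"].round(2))
p,P=snap("wrist","w4")
hi=(P[...,2]>.172)&(P[...,2]<.2)&(P[...,0]>.42)&(P[...,1]<-.14)
q=P[hi];print(len(q))
if len(q): print(cv2.minAreaRect((q[:,:2]*1000).astype(np.float32)),q[:,2].mean())
plan([(.537,-.285,.335,102.3)])
```

```text
[ 0.57582903 -0.27329768  0.40673733] [-0.04  0.46  0.64  1.35 -0.27  1.42  0.8 ]
17701
((519.4476318359375, -210.501220703125), (80.53253173828125, 60.396461486816406), 12.841593742370605) 0.18198248661035593
[-0.03, -0.341, 0.599] [-0.001, -0.003, 0.006]
```

View pics/w4.png

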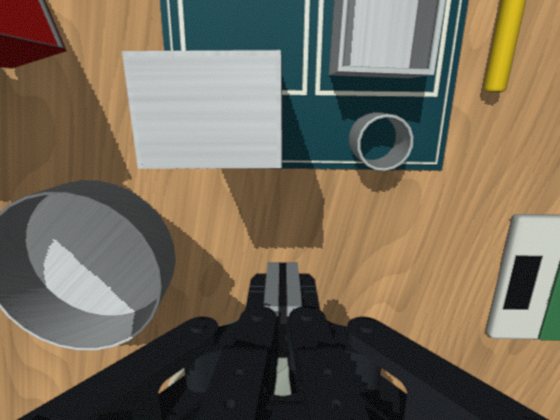

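The wrist view shows tin_a's top cleanly at (205,110), centre (519.5, -210.5) mm and yaw 12.8°. Tin_b's near end is just inside its line at (385,75), clear of the cutter at (381,141).

Run:
```python
from h import *
plan([(.5355,-.281,.335,102.8),(.5355-.222*.037,-.281+.975*.037,.335,102.8)])
```

```text
[0.005, -0.346, 0.599] [-0.001, -0.003, -0.012]
[0.308, -0.0, 0.0] [0.0, 0.0, 0.0]
```

Request:
apply_moves:
  steps:
    - [1,[0,-0.346,0],[0,0,-0.012]]
    - [1,[0,-0.346,0.3],[0,0,-0.012]]
    - [1,[0,-0.346,0.6],[0,0,-0.012]]
    - [1,[0,-0.346,0.6],[0,0,-0.012]]

```text
time_s: 7.75
tcp_pos: [0.5348, -0.2811, 0.3328]
orientation: [[-0.222, 0.975, -0.005], [0.975, 0.222, 0.003], [0.004, -0.004, -1.0]]
wrist_force: [0.5, 0.2, -0.1]
opening: 0.001
```

Request:
apply_moves:
  steps:
    - [1,[0.1,0,0],[0,0,0]]
    - [1,[0.17,0,0],[0,0,0]]
    - [1,[0.22,0,0],[0,0,0]]
    - [1,[0.26,0,0],[0,0,0]]
    - [1,[0.3,0,0],[0,0,0]]

```text
time_s: 8.38
tcp_pos: [0.5265, -0.2486, 0.336]
orientation: [[-0.219, 0.976, 0.0], [0.976, 0.219, -0.0], [-0.0, 0.0, -1.0]]
wrist_force: [-0.0, -0.4, -0.4]
opening: 0.003
```

Run:
```python
from h import *
t=np.array([.526,-.2398]);d=np.array([-.222,.975]);n=np.array([.975,.222]);r=np.array(sense()["tcp_pos"][:2])-t
print("along",r@d*1000,"lateral",r@n*1000)
```

```text
along -8.733065700900696 lateral -1.4411268256348608
```

In contact and centred to within 1.5 mm, so I carry on the push.

Request:
apply_moves:
  steps:
    - [1,[0.05,0,0],[0,0,0]]
    - [1,[0.1,0,0],[0,0,0]]
    - [1,[0.15,0,0],[0,0,0]]
    - [1,[0.2,0,0],[0,0,0]]
    - [1,[0.24,0,0],[0,0,0]]

```text
time_s: 9.0
tcp_pos: [0.5202, -0.2202, 0.3357]
orientation: [[-0.219, 0.976, -0.0], [0.976, 0.219, 0.0], [0.0, -0.0, -1.0]]
wrist_force: [0.2, -0.4, 0.2]
opening: 0.003
```

Request:
apply_moves:
  steps:
    - [1,[0.04,0,0],[0,0,0]]
    - [1,[0.08,0,0],[0,0,0]]
    - [1,[0.12,0,0],[0,0,0]]
    - [1,[0.12,0,0],[0,0,0]]

```text
time_s: 9.5
tcp_pos: [0.5172, -0.2062, 0.3357]
orientation: [[-0.219, 0.976, -0.0], [0.976, 0.219, 0.0], [0.0, 0.0, -1.0]]
wrist_force: [-0.1, 1.4, -0.5]
opening: 0.003
```

Request:
apply_moves:
  steps:
    - [1,[-0.2,0,-0.3],[0,0,0]]
    - [1,[-0.4,0,-0.6],[0,0,0]]
    - [1,[-0.8,0,-0.9],[0,0,0]]
    - [1,[-0.8,0,-0.9],[0,0,0]]

```text
time_s: 10.0
tcp_pos: [0.5373, -0.3048, 0.4468]
orientation: [[-0.213, 0.977, 0.004], [0.977, 0.213, -0.005], [-0.006, 0.002, -1.0]]
wrist_force: [0.1, -0.1, -0.5]
opening: -0.003
```

Run:
```python
from h import *
a,b=list(tins())
p,P=snap("wrist","w5")
cv2.imwrite("pics/c5.png",cv2.resize(np.hstack([a[150:340,210:410],p[:,::1][0:420:2,0:560:2][:190,:200]*0+b[150:340,180:380]])[:,:,::-1],(800,380),interpolation=cv2.INTER_CUBIC))
h=cv2.cvtColor(p,cv2.COLOR_RGB2HSV);L=(P[...,:2]-C)@M.T
for sx in(-1,1):
    m=(h[...,1]<60)&(P[...,2]>.052)&(P[...,2]<.075)&(abs(L[...,0]-.066*sx)<.06)&(abs(L[...,1])<.14)
    if m.sum()>30:print("wrist",sx,m.sum(),[np.round(x,1) for x in cv2.minAreaRect(((L[m]-[.066*sx,0])*1000).astype(np.float32))],P[m][:,2].mean())
for q in("bowl","sifter","vanilla_jar","cutter","scraper","cake_tin_1"):
  for c in("scene","side"):print(q,c,[(np.round(r["rect"]).tolist(),round(r["score"],2)) for r in look_for(c,q)][:2])
```

```text
side -1 659 [array([-4.3,  0.9]), array([ 81.5, 183. ]), np.float64(1.6)]
side 1 302 [array([ -7.6, -25.2]), array([ 75.2, 234.5]), np.float64(13.4)]
scene -1 576 [array([-6.3,  0.8]), array([ 89.1, 187. ]), np.float64(1.9)]
scene 1 636 [array([ -8.3, -24.1]), array([232. ,  90.2]), np.float64(88.4)]
wrist -1 956 [array([ -4.6, -68.6]), array([80.1, 36.3]), np.float64(1.3)] 0.061267464191429345
wrist 1 1296 [array([ -9. , -67.3]), array([45.8, 81. ]), np.float64(89.5)] 0.06036322506876958
bowl scene [([131.0, 304.0, 75.0, 65.0], 0.95), ([278.0, 263.0, 65.0, 55.0], 0.43)]
bowl side [([379.0, 391.0, 106.0, 55.0], 0.82), ([326.0, 259.0, 49.0, 64.0], 0.22)]
sifter scene [([416.0, 200.0, 50.0, 46.0], 0.56)]
sifter side [([221.0, 161.0, 46.0, 40.0], 0.63), ([307.0, 282.0, 151.0, 133.0], 0.61)]
vanilla_jar scene [([243.0, 292.0, 15.0, 24.0], 0.53)]
vanilla_jar side [([258.0, 225.0, 13.0, 28.0], 0.62)]
cutter scene [([247.0, 244.0, 60.0, 52.0], 0.54)]
cutter side [([355.0, 300.0, 23.0, 24.0], 0.77)]
scraper scene [([313.0, 285.0, 66.0, 46.0], 0.63), ([279.0, 265.0, 66.0, 55.0], 0.63)]
scraper side [([370.0, 261.0, 23.0, 30.0], 0.78)]
cake_tin_1 scene [([135.0, 257.0, 62.0, 44.0], 0.81)]
cake_tin_1 side [([220.0, 162.0, 43.0, 37.0], 0.67), ([322.0, 261.0, 64.0, 66.0], 0.66)]
```

View pics/c5.png

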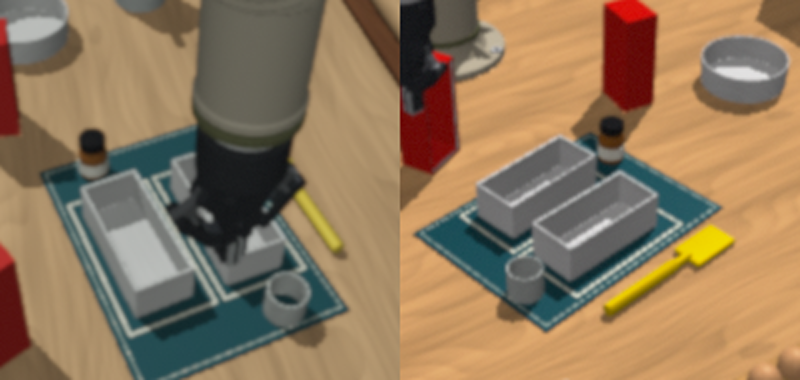

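View pics/w5.png

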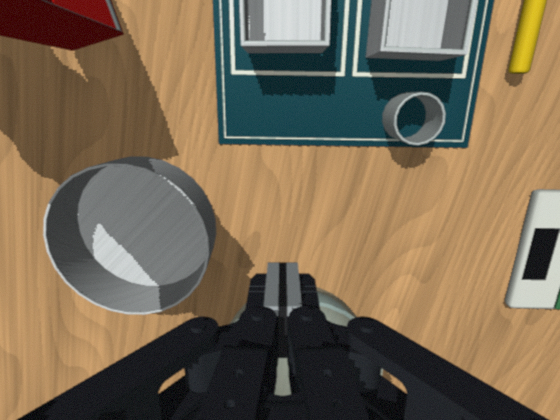

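Both tins lie flat and mouth up inside their lines, jar and cutter stand where they were, and the arm is clear. I hand the job in.

```bash
python3 -c "
from cell import *
print(close_job(),sense()['time_s'])"
```

```text
the job is handed in; nothing more can be done
the job is handed in; nothing more can be done
```

I pushed both loaf tins over with the closed fingertips at the middle of the top rim. Each came down on its base, mouth up, inside its own rectangle. The job was handed in about 11 s into the 38 s allowed.

| Tin | Off centre across (limit 20 mm) | Off centre along (limit 22 mm) | Turned (limit 0.20 rad) |
|---|---|---|---|
| tin_a | about -5 mm | +1 to +3 mm | about 0.03 rad |
| tin_b | about -8 mm | about 0 mm | about 0.03 rad |

- **tin_b along the mat:** the automatic fit took the cutter in with the tin and gave -24 mm. I worked the value out from the tin's own ends instead, at about -90 and +92 mm. I left that fit uncorrected.
- **Other things on the counter:** the bowl, the cutter, and the detections I could match of the sifter, jar, scraper and cake tins stayed within 3 pixels of where they started. I did not measure their positions in metres.
- **Detector mistakes in the last pictures:** it mislabelled a few things, such as the cutter as the jar in the scene camera. The pictures themselves showed the jar and cutter standing where they had been.
- **Force:** the wrist force reading never went above about 2 N.

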